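Fit the stop clip on the roasting spit

ROBOT

A 6-joint arm with a two-finger parallel gripper is mounted at the origin on the work surface. World frame = base frame: x ahead of the robot, y to its left, z up, the work surface at z = 0. Lengths are in m, angles in rad, forces in N, time in s.
With the tool pointing down it reaches from about 0.3 to 0.875 m from the base axis. Payload 6.4 kg.
Tool frame: the origin (TCP) lies at the very end of the fingers, on their centre line; the grasp point (between the pads) lies env.grip_depth behind it (env.grip_depth is the distance from the TCP to the grasp point, in m); z points along the fingers, y is the line along which they close (so a half turn about z gives the same grasp; the last joint's range is limited). The gripper opens to 85 mm and grips with 20 to 120 N. Pads are 22 mm wide; open, the fingers measure 114 mm over their backs; the gripper's body (76 mm by 85 mm) begins 54 mm behind the grasp point. The pads swing forward as they close: fully open they stand 13 mm farther back than shut.
Start: joints at [1.071, 0.181, 1.607, -0, 1.354, -0.206], TCP at [0.167, 0.55, 0.231] pointing down, gripper open.
Joint ranges: [-2.99, 2.99], [-0.89, 2.07], [0.3, 2.58], [-1.14, 4.28], [0, 2.63], [-3.12, 3.12]. Speed limits (rad/s): [2.57, 2.57, 3.01, 3.14, 3.14, 3.14].

INTERFACE

Orientations are given as a rotation vector (axis times angle).
In Python, from plant import env gives the robot as it stands.
- The arm moves only by the tool servo_tool, never from a script. Its argument "deltas" is text: rows parted by semicolons, each of 7 numbers parted by spaces: the turn, a rotation vector about the world's x, y, z in degrees, then the shift along the world's x, y, z in m, then the closure, from -1 (fully open) to 1 (shut). In form: wx wy wz x y z hand; .... A call has 1 to 20 rows; each row is the pose to reach, as a shift and turn from the pose commanded when the call began; what a row does not reach only later rows make up. A row lasts 1/8 s, in which the tool goes at most 62.5 mm and 10.7 degrees, less where a joint would pass 70% of its speed; a pose out of reach is approached as far as the arm can. A call with a gripper value outside its range is refused whole. The fingers move at their own pace and stop on an object; "force" is the grip in N (left out, the last holds). Time passes only in rows, so rows that repeat a pose let the fingers close. It gives the time, the measured TCP pose, the force, the opening and the grip force at its end, in the units of the state.
- env.state(): the state, without advancing time (a new reading comes with each control period).
- env.camera(name): name is "scene" or "top" or "wrist"; returns a dict with "pixels" (480x640x3 uint8, red, green, blue), "z_map" (480x640 float32, m along the optical axis (not along the pixel's ray), 0 where there is no reading), "camera_matrix" (3x3 intrinsics, pixels), "origin" and "rotation" of the camera in the world. Camera axes: x right, y down, z forward; pixel columns grow to the right and rows downward; lengths in m; the calibration is good to about 2 mm. A picture is of the moment at which its call begins.
- env.job_done(): hands the job in; it is judged then, once.
The state is a dict: "clock": time; "joints": joint angles; "qvel": joint speeds; "tau": joint torques, N m; "tcp_pos": TCP position; "tool_rot": TCP orientation; "ft_force": force on the tool from outside, world axes, zero at the start; "wrist_torque": the same for the moment, N m; "gripper_width": finger opening in m; "grasp_force": force on a finger pad.
Only numpy, scipy, OpenCV 4.12 (cv2) and the standard library are available. Lean on these libraries where they do the work, as an engineer would, in place of code of your own. Each camera call takes 0.05 s, during which the arm holds its last target. There are 200 camera calls.

TASK

The C-shaped stop clip has to sit round the foot of the upright roasting spit before it can be loaded, but its handle is stuck under the low pan shelf. Draw the clip out by its C end, put it down flat on the open counter and let go, then take it by its upright grip and slide it sideways through its mouth onto the spit rod until the rod stands in its eye, and leave it lying flat on the round foot. Do not drop the clip, and leave the other things on the counter where they are.

Things in the scene. Friction and masses are not known exactly. Their poses are not given: they have to be found in the camera images.
- clip: Loose C-shaped steel stop clip, about 0.22 kg, lying flat, z up. Origin: centre of the C's eye, on the underside. Mouth of the C towards its +x; a tail bar (14 mm wide, 10 mm high) runs to -x and ends in an upright grip. It starts with the grip under the shelf, the C head out in front.
- clip_eye (a point): Same point as the clip's origin. C head: 14 mm high, from x = -27 to about +21 mm, 56 mm wide with parallel flat cheeks at y = +-28 mm (30 mm long in x, centred on the eye). Eye 28 mm across, mouth at least 18 mm wide and flaring outwards.
- clip_grip (a point): Centre of the clip's upright grip: clip x = -110 mm, 30 mm above the underside. The grip is a block from x = -125 to -95 mm, 16 mm wide in y, reaching from the underside up to 45 mm.
- shelf: Low fixed steel shelf with a lidded roasting pan on it. Origin: middle of its front edge, at counter height. The shelf board covers x = 0 to 160 mm, y = -120 to +120 mm of its frame; underside 65 mm, top 73 mm above the counter; legs (12 mm thick) at the corners; front side is -x. The pan stands from x = 49 mm back, its top and handle up to 125 mm above the counter.
- stand: Fixed spit stand of plain steel: a round foot 160 mm across and 20 mm high, and an upright spit rod 12 mm thick rising from its centre to a 36 mm wide knob at 180 to 202 mm above the counter, too wide for the clip's eye. Origin: centre of the underside, on the counter.
- spit_foot (a point): point on the spit's axis at the top face of the round foot (20 mm above the counter)
- collar: closed steel ring, 52 mm across, 28 mm hole, 14 mm high, no gap and no handle: not the clip; leave alone. Origin: centre of its underside.
- salt: glass salt jar, 56 mm across, 90 mm high; bystander. Origin: centre of its underside.
- pepper: jar, 52 mm across, 110 mm high; bystander. Origin: centre of its underside.
- mug: white mug, 76 mm across, 85 mm high; bystander. Origin: centre of its underside.
- bowl: steel bowl, 120 mm across, 50 mm high; bystander. Origin: centre of its underside.
- spoon: kitchen spoon lying flat; bystander. Origin: centre of its underside.
Not all that is in view belongs to the job. What is shaped like the clip but purple or red is not meant. Leave any blue or orange look-alike of the stand alone.

How it is judged:
On the way, in this order (a step that is already met when the one before it is completed fails the run):
1. the clip lies flat on the open counter, let go, its grip clear of the shelf ((x of clip_grip in the frame of shelf below -0.015 m or y of clip_grip in the frame of shelf above 0.135 m or y of clip_grip in the frame of shelf below -0.135 m) and height (world z) of clip_eye below 0.006 m and angle between clip's own z axis and vertical below 0.08 rad and contact force between the fingers and clip below 0.05 N and linear speed of clip below 0.02 m/s), for 0.2 s.
2. the clip is held off the counter by its upright grip (contact force between the fingers and clip above 0.5 N and distance between the grasp point and clip_grip below 0.035 m and height (world z) of clip_grip above 0.04 m), for 0.1 s.
At the end, for the whole second after the job is handed in: The clip lies flat (within 0.08 rad) and at rest on the stand's round foot, its underside within 5 mm of the foot's top face, the spit rod inside its eye (eye centre within 10.5 mm of the spit's axis), let go (horizontal distance between clip_eye and spit_foot below 0.0105 m and height (world z) of clip_eye between 0.016 and 0.025 m and angle between clip's own z axis and vertical below 0.08 rad and linear speed of clip below 0.02 m/s and contact force between the fingers and clip below 0.05 N); the robot touches nothing.
It fails at once if the clip is dropped: in free fall with its underside more than 45 mm above the counter (height (world z) of clip_eye above 0.045 m and height (world z) of clip_grip above 0.075 m and contact force between clip and anything else below 0.001 N).
It fails at once if the collar, salt, pepper, mug, bowl or spoon is moved by more than 30 mm (distance of any of collar, salt, pepper, mug, bowl, spoon from where it was at the start of the episode above 0.03 m).
It also fails if it takes over 61 s, if anything falls off the work surface, if the arm or the gripper's body presses on something with over 40 N, if the wrist force passes 120 N, or if a joint passes its speed limit or range.

## Working session

There is one attempt and no reset: what is moved stays moved. The work goes in short steps, Python scripts to look and compute and a tool call to move; the robot and the scene stay as the last step left them, time stands still between calls to the robot, and variables do not carry over. Pictures are saved under pics/ and viewed, at most 10 in all, crops included, and the job is handed in when it is done.

Besides the shell and the picture viewer there is one more tool, called after "Request:" as name(argument=value, ...), one argument or row to a line, values as JSON. servo_tool: Moves the arm, as the interface text tells. Its arguments: {"type":"object","properties":{"deltas":{"type":"string"},"force":{"type":"number"}},"required":["deltas"]}

```bash
mkdir -p pics
cat > h.py <<'E'
import numpy as np, cv2
from plant import env
def shot(n,f=None):
    c=env.camera(n)
    if f: cv2.imwrite('pics/'+f,c['pixels'][:,:,::-1])
    np.savez('/tmp/%s.npz'%n,**c); return c
def cloud(c):
    K=np.array(c['camera_matrix']);z=c['z_map'];v,u=np.mgrid[:480,:640]
    p=np.stack([(u-K[0,2])/K[0,0]*z,(v-K[1,2])/K[1,1]*z,z],-1)
    return p@np.array(c['rotation']).T+np.array(c['origin'])
E
python3 - <<'E'
from h import *
a=shot('scene');b=shot('top')
cv2.imwrite('pics/scene1.png',a['pixels'][:,:,::-1]);cv2.imwrite('pics/top1.png',b['pixels'][:,:,::-1])
print(env.grip_depth,env.state(),a['origin'],b['origin'])
E
```

```text
0.0187 {'clock': 0.1, 'joints': array([ 1.07069837e+00,  1.81456941e-01,  1.60792350e+00, -3.37960639e-07,
        1.35382949e+00, -2.06316805e-01]), 'qvel': array([ 0.00077171, -0.00126486, -0.00319387, -0.00183723, -0.00039205,
       -0.00152165]), 'tau': array([ 9.48338020e-04, -4.45868218e+01, -3.52242815e+01, -3.62202281e-04,
        3.89071443e-03,  5.42288842e-05]), 'tcp_pos': array([0.16624626, 0.54990736, 0.23047229]), 'tool_rot': array([-4.59730547e-01, -3.10720675e+00,  2.38335386e-03]), 'ft_force': array([ 0.21253718,  0.30603052, -0.61928957]), 'wrist_torque': array([ 0.00973446, -0.0162297 , -0.01674254]), 'grasp_force': 0.0, 'gripper_width': 0.08504504924552746} [1.20171495 1.14312858 1.26592324] [0.33681035 0.04043702 1.29736526]
```

View pics/scene1.png

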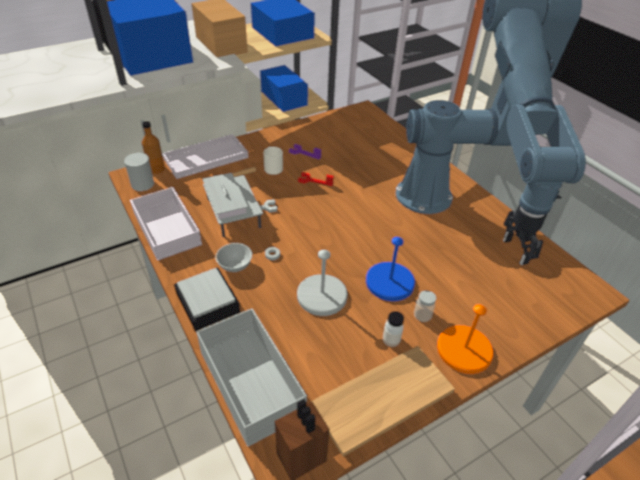

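View pics/top1.png

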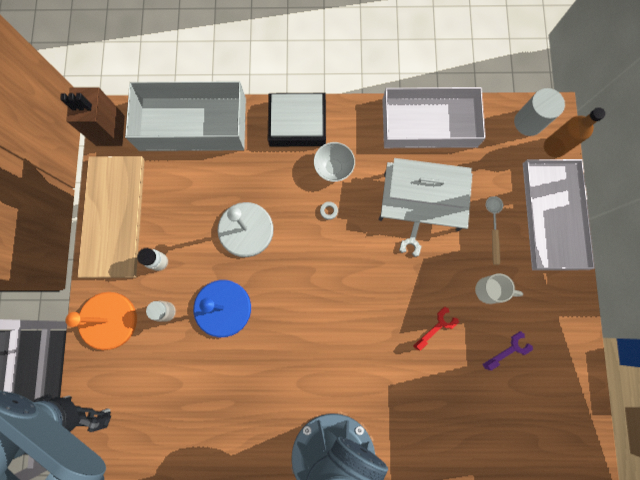

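Candidates: the steel C at top (410,245) with its tail under the shelf, red at (437,328), purple at (509,351), and the closed ring (collar) at (329,211). The steel C under the shelf is the clip. The stand is the plain steel one at (245,230), not the blue or orange ones. I'll confirm with a crop and measure both.

Run:
```python
from h import *
c=np.load('/tmp/top.npz');P=cloud(c);im=c['pixels']
cv2.imwrite('pics/crop1.png',cv2.resize(im[145:275,310:490],None,fx=4,fy=4,interpolation=cv2.INTER_CUBIC)[:,:,::-1])
for n,(u,v) in dict(clip=(402,248),tail=(416,231),stand=(250,245),knob=(236,214),collar=(322,211),table=(350,280),shelfL=(383,212)).items(): print(n,P[v,u].round(4))
def fit(m,n):
    q=P[m];print(n,len(q),q.mean(0).round(4),q.min(0).round(4),q.max(0).round(4));return q
box=lambda x0,x1,y0,y1,z0,z1:(P[...,0]>x0)&(P[...,0]<x1)&(P[...,1]>y0)&(P[...,1]<y1)&(P[...,2]>z0)&(P[...,2]<z1)
k=P[214,236];f=P[245,250]
q=fit(box(f[0]-.15,f[0]+.15,f[1]-.15,f[1]+.15,.015,.026),'foot')
h=cv2.minEnclosingCircle(q[:,:2].astype(np.float32));print('foot circ',h)
q=fit(box(k[0]-.06,k[0]+.06,k[1]-.06,k[1]+.06,.15,.23),'knob')
a=P[231,416];u,v=402,248;t=P[v,u]
q=fit(box(t[0]-.06,t[0]+.1,t[1]-.08,t[1]+.05,.005,.03),'clip')
print(cv2.minAreaRect((q[:,:2]*1000).astype(np.float32)))
np.save('/tmp/clip.npy',q)
s=fit(box(t[0],t[0]+.3,t[1]-.2,t[1]+.15,.066,.08),'shelf')
r=cv2.minAreaRect((s[:,:2]*1000).astype(np.float32));print(r,cv2.boxPoints(r).round())
```

```text
Traceback (most recent call last):
  File "h.py", line 10, in cloud
    return p@np.array(c['rotation']).T+np.array(c['origin'])
           ~~~~~~~~~~~~~~~~~~~~~~~~~~~^~~~~~~~~~~~~~~~~~~~~~
ValueError: operands could not be broadcast together with shapes (480,640) (3,)
```

```bash
sed -i "s/p@np.array(c\['rotation'\]).T/p@cv2.Rodrigues(np.array(c['rotation'],float))[0].T/" h.py
cat > m.py <<'E'
from h import *
c=np.load('/tmp/top.npz');P=cloud(c);im=c['pixels'];print(c['rotation'])
cv2.imwrite('pics/crop1.png',cv2.resize(im[145:275,310:490],None,fx=4,fy=4,interpolation=cv2.INTER_CUBIC)[:,:,::-1])
for n,(u,v) in dict(clip=(402,248),tail=(416,231),stand=(250,245),knob=(236,214),collar=(322,211),table=(350,280),shelfL=(383,212)).items(): print(n,P[v,u].round(4))
def fit(m,n):
    q=P[m];print(n,len(q),q.mean(0).round(4),q.min(0).round(4),q.max(0).round(4));return q
box=lambda x0,x1,y0,y1,z0,z1:(P[...,0]>x0)&(P[...,0]<x1)&(P[...,1]>y0)&(P[...,1]<y1)&(P[...,2]>z0)&(P[...,2]<z1)
k=P[214,236];f=P[245,250]
q=fit(box(f[0]-.15,f[0]+.15,f[1]-.15,f[1]+.15,.015,.026),'foot')
h=cv2.minEnclosingCircle(q[:,:2].astype(np.float32));print('foot circ',h)
q=fit(box(k[0]-.06,k[0]+.06,k[1]-.06,k[1]+.06,.15,.23),'knob')
a=P[231,416];u,v=402,248;t=P[v,u]
q=fit(box(t[0]-.06,t[0]+.1,t[1]-.08,t[1]+.05,.005,.03),'clip')
print(cv2.minAreaRect((q[:,:2]*1000).astype(np.float32)))
np.save('/tmp/clip.npy',q)
s=fit(box(t[0],t[0]+.3,t[1]-.2,t[1]+.15,.066,.08),'shelf')
r=cv2.minAreaRect((s[:,:2]*1000).astype(np.float32));print(r,cv2.boxPoints(r).round())
E
python3 m.py
```

```text
[-2.11906784  2.12055157 -0.18138948]
clip [ 0.5614 -0.2001  0.0184]
tail [ 0.6128 -0.2439  0.0085]
stand [0.5708 0.2327 0.0189]
knob [0.6157 0.2421 0.2009]
collar [0.6721 0.0267 0.012 ]
table [ 0.4723 -0.0524  0.0005]
shelfL [ 0.6542 -0.1418  0.0679]
foot 2682 [0.5719 0.2618 0.02  ] [0.4227 0.1704 0.015 ] [0.6988 0.3812 0.026 ]
foot circ ((0.5564790368080139, 0.29449376463890076), 0.15736891329288483)
knob 164 [0.6184 0.2485 0.1961] [0.6016 0.2316 0.1852] [0.6363 0.2664 0.2046]
clip 350 [ 0.5826 -0.2243  0.0114] [ 0.5029 -0.28    0.005 ] [ 0.6493 -0.1502  0.0208]
((577.3202514648438, -213.61497497558594), (145.78880310058594, 129.4485321044922), 1.7612860202789307)
shelf 2051 [ 0.6647 -0.2474  0.0731] [ 0.61   -0.3906  0.0661] [ 0.7996 -0.1334  0.0798]
((703.3474731445312, -262.9604187011719), (241.12217712402344, 160.48538208007812), 81.6394271850586) [[ 606. -371.]
 [ 765. -394.]
 [ 800. -155.]
 [ 641. -132.]]
```

View pics/crop1.png

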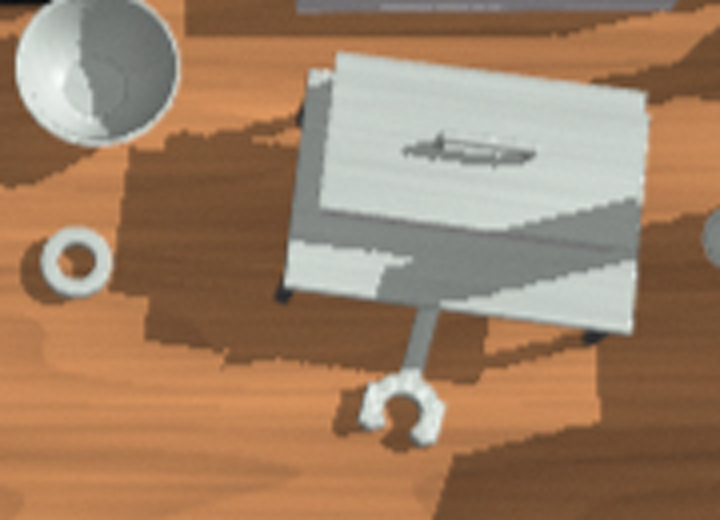

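The crop shows the steel C open at its lower side, with the eye at crop (402,407), which is top (410.5,246.8). Its straight tail runs under the shelf. The ring at crop (77,262) is closed, so it is the collar. Next is a coarse pose, then an approach with the wrist camera.

```bash
cat >> h.py <<'E'
def ray(c,u,v,h):
    K=np.array(c['camera_matrix']);R=cv2.Rodrigues(np.array(c['rotation'],float))[0];o=np.array(c['origin'])
    d=R@np.array([(u-K[0,2])/K[0,0],(v-K[1,2])/K[1,1],1]);return o+d*(h-o[2])/d[2]
E
python3 - <<'E'
from h import *
c=np.load('/tmp/top.npz')
px=lambda x,y:(310+x/4-.4,145+y/4-.4)
e=ray(c,*px(402,405),.014);t=ray(c,*px(429,313),.010);print('eye',e,'tail',t,np.degrees(np.arctan2(*(e-t)[1::-1])))
# foot: gray pixels round the stand, ellipse -> plane z=.02
hsv=cv2.cvtColor(c['pixels'],cv2.COLOR_RGB2HSV);m=((hsv[...,1]<70)&(hsv[...,2]>60)).astype(np.uint8)
m[:, :205]=0;m[:,290:]=0;m[:190]=0;m[280:]=0
k=max(cv2.findContours(m,0,1)[0],key=cv2.contourArea)[:,0]
w=np.array([ray(c,u,v,.02)[:2] for u,v in k],np.float32);print('foot',cv2.fitEllipse(w*1000))
for n,(u,v) in dict(red=(452,315),mug=(495,290),bowl=(334,162),blue=(222,308),salt=(160,311),pep=(150,258),spoon=(494,205)).items():print(n,ray(c,u,v,.02)[:2].round(3))
E
```

```text
eye [ 0.56841093 -0.22416198  0.014     ] tail [ 0.6365869  -0.24704263  0.01      ] 161.44764172810503
foot ((617.5962524414062, 247.73104858398438), (157.19509887695312, 159.86904907226562), 118.44060516357422)
red [ 0.373 -0.331]
mug [ 0.442 -0.454]
bowl [ 0.819 -0.009]
blue [0.392 0.306]
salt [0.384 0.479]
pep [0.534 0.517]
spoon [ 0.686 -0.469]
```

Request:
servo_tool(
  deltas="0 0 -1.6 0.1 -0.2 0.05 -1; 0 0 -1.6 0.2 -0.4 0.05 -1; 0 0 -1.6 0.2 -0.4 0.05 -1; 0 0 -1.6 0.2 -0.4 0.05 -1; 0 0 -1.6 0.2 -0.4 0.05 -1; 0 0 -1.6 0.2 -0.4 0.05 -1; 0 0 -1.6 0.3 -0.6 0.02 -1; 0 0 -1.6 0.385 -0.76 -0.05 -1; 0 0 -1.6 0.385 -0.76 -0.05 -1; 0 0 -1.6 0.385 -0.76 -0.05 -1; 0 0 -1.6 0.385 -0.76 -0.05 -1; 0 0 -1.6 0.385 -0.76 -0.05 -1; 0 0 -1.6 0.385 -0.76 -0.05 -1; 0 0 -1.6 0.385 -0.76 -0.05 -1; 0 0 -1.6 0.385 -0.76 -0.05 -1; 0 0 -1.6 0.385 -0.76 -0.05 -1",
)

```text
clock: 2.1
tcp_pos: [0.5509, -0.2091, 0.1806]
tool_rot: [-0.503, -3.099, -0.002]
ft_force: [-0.7, 0.5, 0.5]
gripper_width: 0.0853
grasp_force: 0.0
```

Run:
```python
from h import *
c=shot('wrist','w1.png');print(env.state()['tcp_pos'],c['origin'],c['rotation'])
```

```text
[ 0.551032   -0.20860763  0.18112213] [ 0.48358065 -0.18608523  0.323329  ] [2.35340666 1.69614407 0.24521043]
```

View pics/w1.png

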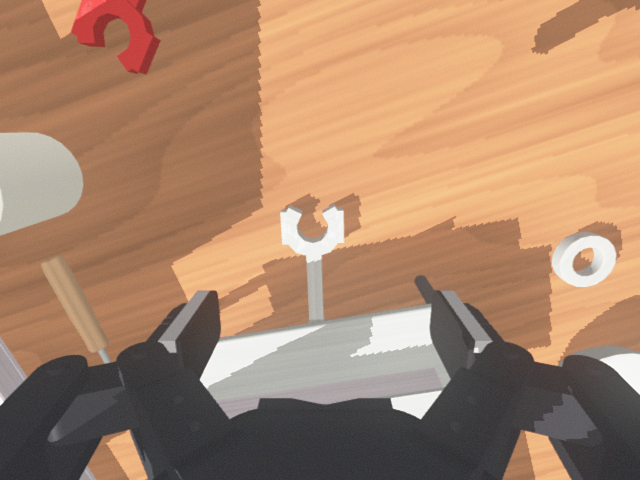

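The clip's C is at (312,228), cheeks at u=281 and 344, with the tail at (314,255) to (316,321).

Run:
```python
from h import *
c=np.load('/tmp/wrist.npz')
h=cv2.cvtColor(c['pixels'],cv2.COLOR_RGB2HSV);m=((h[...,1]<60)&(h[...,2]>110)).astype(np.uint8)
m[:190]=0;m[320:]=0;m[:,:270]=0;m[:,355:]=0
n,l,s,ce=cv2.connectedComponentsWithStats(m);i=1+np.argmax(s[1:,4]);m=l==i;print(s[i])
for v in (215,228,235,270,285,300,315):
    u=np.where(m[v])[0];z=.014 if v<250 else .010
    print(v,u.min(),u.max(),ray(c,(u.min()+u.max())/2,v,z)[:2].round(4),np.linalg.norm(ray(c,u.max()+.5,v,z)-ray(c,u.min()-.5,v,z)).round(4))
hole=[(v,np.where(~m[v,285:340])[0]+285) for v in range(200,245)]
for v,u in hole[::4]:print(v,u.min() if len(u) else 0,u.max() if len(u) else 0)
v=np.where(m[:,314])[0];print('col314 top',v.min(),ray(c,314,v.min(),.014)[:2])
a=ray(c,312.5,228,.014);b=ray(c,316,315,.01);print(np.degrees(np.arctan2(*(a-b)[1::-1])))
```

```text
[ 280  204   64  116 2966]
215 280 343 [ 0.5525 -0.221 ] 0.057
228 281 343 [ 0.564  -0.2245] 0.0567
235 282 343 [ 0.5704 -0.2262] 0.0561
270 307 321 [ 0.6046 -0.2367] 0.0142
285 308 322 [ 0.6196 -0.2408] 0.0143
300 308 322 [ 0.6346 -0.2459] 0.0145
315 309 323 [ 0.6503 -0.2502] 0.0147
200 285 339
204 285 339
208 285 325
212 302 322
216 301 322
220 299 325
224 298 327
228 298 326
232 301 324
236 305 320
240 0 0
244 337 339
col314 top 239 [ 0.57441912 -0.22618448]
163.1284505341577
```

Request:
servo_tool(
  deltas="0 0 1.7 0.011 -0.0145 -0.06 -1; 0 0 1.7 0.011 -0.0145 -0.12 -1; 0 0 1.7 0.011 -0.0145 -0.16 -1; 0 0 1.7 0.011 -0.0145 -0.18 -1; 0 0 1.7 0.011 -0.0145 -0.18 -1; 0 0 1.7 0.011 -0.0145 -0.18 1; 0 0 1.7 0.011 -0.0145 -0.18 1; 0 0 1.7 0.011 -0.0145 -0.18 1; 0 0 1.7 0.011 -0.0145 -0.18 1; 0 0 1.7 0.011 -0.0145 -0.18 1; 0 0 1.7 0.011 -0.0145 -0.18 1",
  force=50,
)

```text
clock: 3.52
tcp_pos: [0.5642, -0.2251, 0.004]
tool_rot: [0.456, 3.104, -0.003]
ft_force: [-1.2, 1.0, 6.1]
gripper_width: 0.0548
grasp_force: 52.4
```

Request:
servo_tool(
  deltas="0 0 0 0 0 0.006 1; 0 0 0 -0.025 0.0075 0.006 1; 0 0 0 -0.05 0.015 0.006 1; 0 0 0 -0.075 0.0225 0.006 1; 0 0 0 -0.105 0.0315 0.008 1; 0 0 0 -0.105 0.0315 0.015 1; 0 0 -10 -0.1 0.05 0.015 1; 0 0 -20 -0.1 0.07 0.015 1; 0 0 -30 -0.1 0.09 0.015 1; 0 0 -40 -0.1 0.12 0.015 1; 0 0 -50 -0.09 0.14 0.015 1; 0 0 -60 -0.085 0.165 0.015 1; 0 0 -70 -0.08 0.18 0.015 1; 0 0 -73.4 -0.08 0.18 0.015 1; 0 0 -73.4 -0.08 0.18 0.015 1",
)

```text
clock: 5.4
tcp_pos: [0.4837, -0.0442, 0.0171]
tool_rot: [2.222, 2.219, 0.001]
ft_force: [-0.1, -0.6, -2.5]
gripper_width: 0.0541
grasp_force: 53.3
```

Run:
```python
from h import *
c=shot('scene');cv2.imwrite('pics/s2.png',cv2.resize(c['pixels'][130:330,180:460],None,fx=2.5,fy=2.5)[:,:,::-1])
s=env.state();print(s['tcp_pos'],s['tool_rot'],s['gripper_width'],s['grasp_force'])
```

```text
[ 0.48345871 -0.0443235   0.01693144] [2.22149323e+00 2.21954889e+00 1.10312879e-03] 0.05404718084925549 53.26390581822125
```

View pics/s2.png

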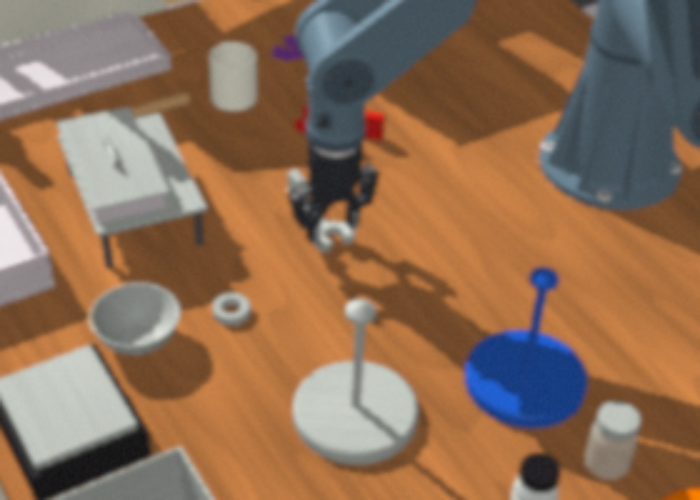

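The clip is held at crop (333,235), clear of the shelf, with its mouth towards the stand. I'll set it down, let go and rise.

Request:
servo_tool(
  deltas="0 0 0 0 0 -0.008 1; 0 0 0 0 0 -0.014 1; 0 0 0 0 0 -0.015 1; 0 0 0 0 0 -0.015 1; 0 0 0 0 0 -0.013 -1; 0 0 0 0 0 -0.013 -1; 0 0 0 0 0 -0.013 -1; 0 0 0 0 0 -0.013 -1; 0 0 0 0 0 0.03 -1; 0 0 0 0 0 0.08 -1; 0 0 0 0 -0.04 0.14 -1; 0 0 0 0 -0.055 0.165 -1; 0 0 0 0 -0.055 0.165 -1; 0 0 0 0 -0.055 0.165 -1",
)

```text
clock: 7.2
tcp_pos: [0.4818, -0.0986, 0.1802]
tool_rot: [-2.223, -2.217, 0.001]
ft_force: [0.1, 1.3, -0.9]
gripper_width: 0.0855
grasp_force: 0.0
```

Run:
```python
from h import *
c=shot('wrist','w2.png');s=env.state();print(s['tcp_pos'],s['tool_rot'],s['gripper_width'],c['origin'])
```

```text
[ 0.48142894 -0.09822101  0.17961752] [-2.22164771e+00 -2.21700842e+00  1.34738461e-03] 0.08559546052743999 [ 0.4829375  -0.02641116  0.32287722]
```

View pics/w2.png

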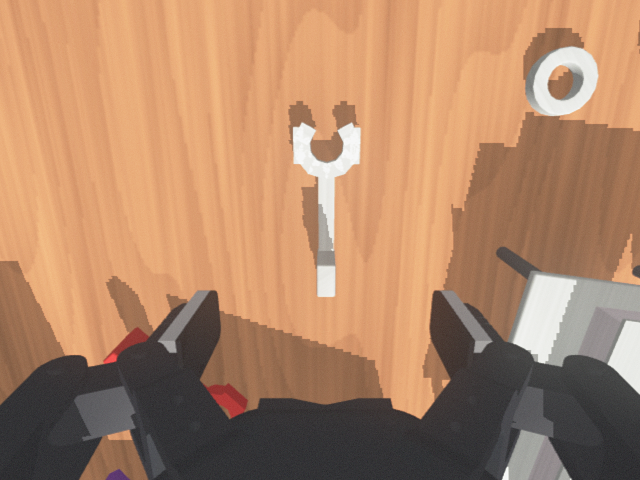

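The clip lies flat on the open counter: eye at (327,148), grip top at (326,281).

Run:
```python
from h import *
c=np.load('/tmp/wrist.npz')
h=cv2.cvtColor(c['pixels'],cv2.COLOR_RGB2HSV);m=((h[...,1]<70)&(h[...,2]>110)).astype(np.uint8)
m[:110]=0;m[305:]=0;m[:,:285]=0;m[:,370:]=0
for v in (140,148,155,190,210,275,285,292):
    u=np.where(m[v])[0];z=.014 if v<180 else .010 if v<250 else .045
    print(v,u.min(),u.max(),ray(c,(u.min()+u.max())/2,v,z)[:2].round(4))
v=np.where(m[:,327])[0];v2=v[v>150];print('back of eye',v2.min(),ray(c,327,v2.min()-.5,.014)[:2].round(4),'grip end',v2.max(),ray(c,327,v2.max()+.5,.045)[:2].round(4))
print('grip front',ray(c,326,265.5,.045)[:2])
```

```text
140 293 360 [ 0.484  -0.0381]
148 293 359 [ 0.4836 -0.0446]
155 293 359 [ 0.4836 -0.0504]
190 318 334 [ 0.4836 -0.0811]
210 318 334 [ 0.4835 -0.0991]
275 317 335 [ 0.4834 -0.147 ]
285 317 335 [ 0.4834 -0.1562]
292 317 335 [ 0.4834 -0.1627]
back of eye 162 [ 0.4844 -0.0559] grip end 296 [ 0.4842 -0.1669]
grip front [ 0.48341565 -0.13845013]
```

Request:
servo_tool(
  deltas="0 0 0 0.002 -0.0545 -0.05 -1; 0 0 0 0.002 -0.0545 -0.1 -1; 0 0 0 0.002 -0.0545 -0.15 -1; 0 0 0 0.002 -0.0545 -0.168 -1; 0 0 0 0.002 -0.0545 -0.168 -1; 0 0 0 0.002 -0.0545 -0.168 1; 0 0 0 0.002 -0.0545 -0.168 1; 0 0 0 0.002 -0.0545 -0.168 1; 0 0 0 0.002 -0.0545 -0.168 1; 0 0 0 0.002 -0.0545 -0.168 1; 0 0 0 0.002 -0.0545 -0.168 1; 0 0 0 0.002 -0.0545 -0.168 1; 0 0 0 0.002 -0.0545 -0.155 1; 0 0 0 0.002 -0.0545 -0.138 1; 0 0 0 0.002 -0.0545 -0.138 1; 0 0 0 0.002 -0.0545 -0.138 1",
  force=100,
)

```text
clock: 9.25
tcp_pos: [0.4845, -0.1536, 0.0435]
tool_rot: [2.224, 2.219, 0.0]
ft_force: [-0.7, -0.5, -3.0]
gripper_width: 0.0146
grasp_force: 97.5
```

Request:
servo_tool(
  deltas="0 0 0 0.03 0.03 0.005 1; 0 0 0 0.06 0.06 0.005 1; 0 0 0 0.09 0.09 0.005 1; 0 0 0 0.115 0.12 0.005 1; 0 0 0 0.133 0.14 0.005 1; 0 0 0 0.133 0.15 0.005 1; 0 0 0 0.133 0.15 0.005 1; 0 0 0 0.133 0.15 0.005 1",
)

```text
clock: 10.25
tcp_pos: [0.6166, -0.0043, 0.0479]
tool_rot: [-2.224, -2.218, 0.001]
ft_force: [0.6, -0.4, -3.3]
gripper_width: 0.0144
grasp_force: 97.9
```

Run:
```python
from h import *
c=shot('wrist','w3.png');s=env.state();print(s['tcp_pos'],s['tool_rot'],s['gripper_width'],c['origin'])
```

```text
[ 0.61681971 -0.00446593  0.04809541] [-2.22477625e+00 -2.21749927e+00  9.37436988e-04] 0.014638206183942128 [0.61772667 0.06804835 0.19051167]
```

View pics/w3.png

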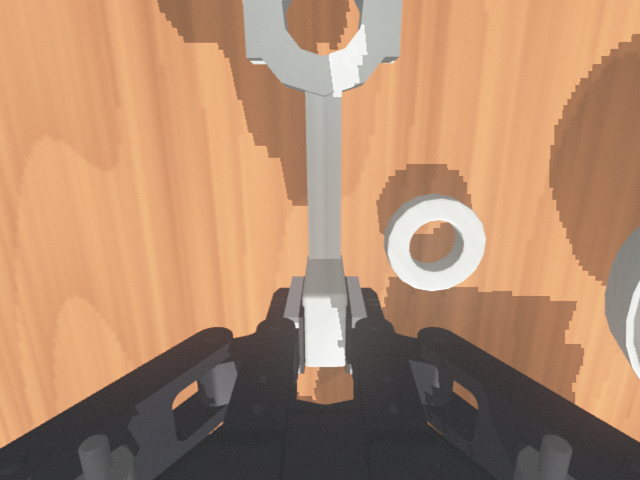

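The clip is held by its grip at (323,310), tail running straight, head at (323,40). The rod is out of view, so I'll check sag and lateral position from depth, and the rod from the top camera.

Run:
```python
from h import *
c=np.load('/tmp/wrist.npz');P=cloud(c)
for u,v in((258,40),(388,40),(280,60),(325,85),(323,110),(323,150),(323,200),(323,240),(323,320)):print(u,v,P[v,u].round(4))
r=P[20:55,200:440];k=(r[...,2]>.03);q=r[k];print('head x range',q[:,0].min(),q[:,0].max())
for v in(110,170,230):
    k=P[v,280:370];k=k[k[:,2]>.025];print(v,k[:,0].min().round(4),k[:,0].max().round(4),k[:,1].mean().round(4))
t=shot('top');T=cloud(t)
b=lambda z0,z1:T[(abs(T[...,0]-.6175)<.05)&(abs(T[...,1]-.248)<.05)&(T[...,2]>z0)&(T[...,2]<z1)]
for z in(.03,.06,.09,.12,.15):
    q=b(z,z+.03);print('rod',z,len(q),q.mean(0).round(4) if len(q) else '')
q=T[(abs(T[...,0]-.6175)<.04)&(T[...,1]>.1)&(T[...,1]<.19)&(T[...,2]>.035)&(T[...,2]<.07)];print('head top view',len(q),q.min(0),q.max(0),q.mean(0))
```

```text
258 40 [0.5934 0.0978 0.0463]
388 40 [0.6405 0.0975 0.0471]
280 60 [0.6013 0.0909 0.0474]
325 85 [0.6177 0.0824 0.047 ]
323 110 [0.6169 0.0736 0.0445]
323 150 [0.6169 0.0584 0.0435]
323 200 [0.6168 0.038  0.0433]
323 240 [0.6167 0.0205 0.0438]
323 320 [0.6169 0.0025 0.0791]
head x range 0.5885369439541438 0.6450435779826685
110 0.6099 0.6235 0.0737
170 0.6104 0.6238 0.0505
230 0.6103 0.624 0.0249
rod 0.03 12 [0.6163 0.2478 0.0457]
rod 0.06 13 [0.6167 0.2469 0.0762]
rod 0.09 14 [0.6169 0.2471 0.106 ]
rod 0.12 10 [0.6163 0.2469 0.1328]
rod 0.15 0 
head top view 111 [0.5895619  0.10010132 0.0353131 ] [0.64616854 0.12596491 0.05628605] [0.61768707 0.11212334 0.04705768]
```

Run:
```python
from h import *
def circ(q):
    from scipy.optimize import least_squares as L
    return L(lambda p:np.hypot(q[:,0]-p[0],q[:,1]-p[1])-.006,[.618,.248],loss='soft_l1',f_scale=.001).x
for n in('top','scene'):
    if n=='scene': shot(n)
    T=cloud(np.load('/tmp/%s.npz'%n))
    k=(abs(T[...,0]-.618)<.03)&(abs(T[...,1]-.248)<.03)
    q=T[k&(T[...,2]>.04)&(T[...,2]<.165)];print(n,len(q),q.mean(0).round(4),circ(q).round(4))
    q=T[k&(T[...,2]>.198)];print('knob top',len(q),((q.min(0)+q.max(0))/2).round(4),q.mean(0).round(4))
    q=T[(abs(T[...,0]-.6175)<.04)&(T[...,1]>.075)&(T[...,1]<.14)&(T[...,2]>.04)&(T[...,2]<.06)];print('head',len(q),q.min(0).round(4),q.max(0).round(4))
```

```text
top 45 [0.6166 0.247  0.0937] [0.6205 0.2499]
knob top 57 [0.6164 0.2488 0.2021] [0.6184 0.2487 0.2007]
head 121 [0.5896 0.092  0.0403] [0.6462 0.126  0.0563]
scene 107 [0.6219 0.2535 0.1043] [0.6197 0.2503]
knob top 24 [0.6177 0.2543 0.2004] [0.6195 0.2528 0.1999]
head 125 [0.5884 0.0758 0.0402] [0.648  0.1278 0.0554]
```

Request:
servo_tool(
  deltas="0 0 0 0.002 0.04 0 1; 0 0 0 0.002 0.08 0 1; 0 0 0 0.002 0.1 0 1; 0 0 0 0.002 0.11 0 1; 0 0 0 0.002 0.115 0 1; 0 0 0 0.002 0.12 0 1; 0 0 0 0.002 0.125 0 1; 0 0 0 0.002 0.13 0 1; 0 0 0 0.002 0.135 0 1; 0 0 0 0.002 0.14 0 1; 0 0 0 0.002 0.143 0 1; 0 0 0 0.002 0.143 0 1; 0 0 0 0.002 0.143 0 1",
)

```text
clock: 12.02
tcp_pos: [0.6195, 0.1393, 0.0483]
tool_rot: [2.224, 2.219, -0.0]
ft_force: [0.2, 0.2, -2.5]
gripper_width: 0.0145
grasp_force: 97.8
```

Run:
```python
from h import *
c=shot('wrist','w4.png');s=env.state();print(s['tcp_pos'],s['tool_rot'],s['ft_force'],s['wrist_torque'],s['gripper_width'])
```

```text
[0.61954028 0.13924893 0.04829667] [ 2.22412329e+00  2.21865409e+00 -3.34104840e-05] [ 0.16317827 -0.63162618 -2.41845711] [-0.15409602  0.02687452 -0.03293318] 0.014546838163912796
```

View pics/w4.png

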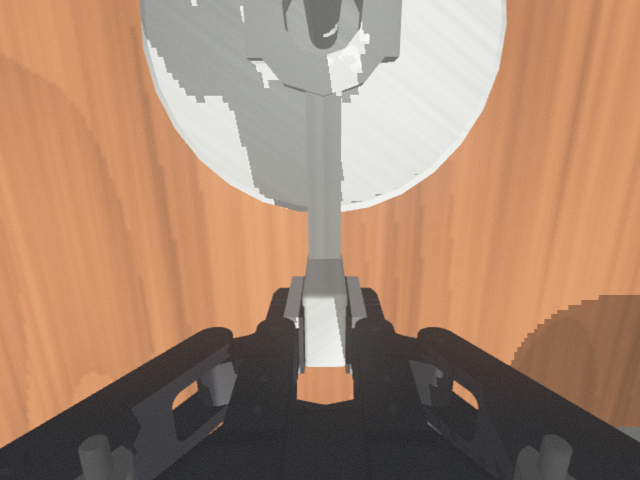

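The rod is inside the eye at (322,30), centred, with no contact force. Now lower gently.

Request:
servo_tool(
  deltas="0 0 0 0 0 -0.004 1; 0 0 0 0 0 -0.008 1; 0 0 0 0 0 -0.011 1; 0 0 0 0 0 -0.013 1; 0 0 0 0 0 -0.014 1; 0 0 0 0 0 -0.014 1",
)

```text
clock: 12.82
tcp_pos: [0.6196, 0.1394, 0.0344]
tool_rot: [2.224, 2.219, 0.0]
ft_force: [-0.9, -0.6, -2.9]
gripper_width: 0.0146
grasp_force: 98.1
```

Run:
```python
from h import *
c=shot('wrist');P=cloud(c);s=env.state();print(s['tcp_pos'],s['ft_force'],s['wrist_torque'])
for u,v in((270,40),(375,40),(280,60),(325,85),(323,150),(323,240),(200,60),(440,60)):print(u,v,P[v,u].round(4))
cv2.imwrite('pics/w5.png',cv2.resize(c['pixels'][:110,220:420],None,fx=4,fy=4)[:,:,::-1])
```

```text
[0.61964865 0.13939908 0.03442493] [-0.14365485 -0.70371249 -2.72408196] [-0.087583   -0.03120722 -0.00018972]
270 40 [0.6009 0.2413 0.0338]
375 40 [0.6389 0.2413 0.0333]
280 60 [0.6043 0.2346 0.0341]
325 85 [0.6207 0.2262 0.0326]
323 150 [0.6199 0.2021 0.0295]
323 240 [0.6198 0.1642 0.0303]
200 60 [0.5707 0.2368 0.0205]
440 60 [0.6671 0.2369 0.0194]
```

View pics/w5.png

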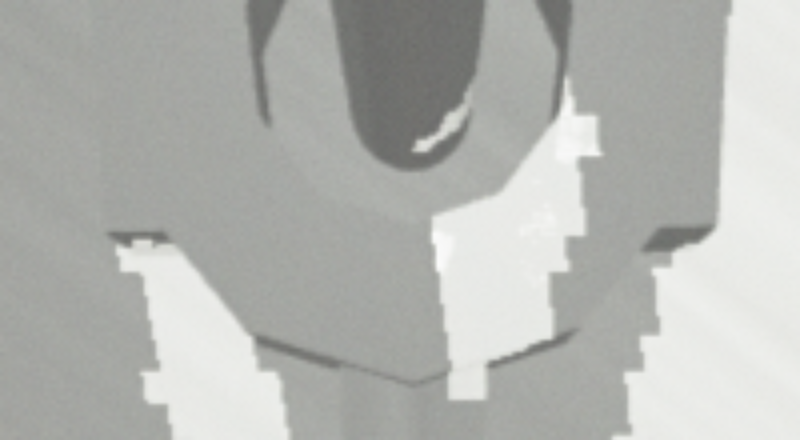

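The eye is centred on the rod to about 1 mm. I'll settle it a last millimetre or two and release.

Request:
servo_tool(
  deltas="0 0 0 0 0 -0.001 1; 0 0 0 0 0 -0.002 1; 0 0 0 0 0 -0.002 1",
)

```text
clock: 13.25
tcp_pos: [0.6199, 0.1393, 0.0341]
tool_rot: [2.223, 2.219, 0.0]
ft_force: [-5.5, -2.3, 10.4]
gripper_width: 0.0144
grasp_force: 100.0
```

Contact (force changed by about 13 N). Releasing and rising.

Request:
servo_tool(
  deltas="0 0 0 0 0 0.001 0.6; 0 0 0 0 0 0.001 0; 0 0 0 0 0 0.001 -1; 0 0 0 0 0 0.001 -1; 0 0 0 0 0 0.001 -1; 0 0 0 0 0 0.03 -1; 0 0 0 0 0 0.07 -1; 0 0 0 0 -0.05 0.12 -1; 0 0 0 0 -0.1 0.16 -1; 0 0 0 0 -0.1 0.16 -1; 0 0 0 0 -0.1 0.16 -1; 0 0 0 0 -0.1 0.16 -1",
)

```text
clock: 14.75
tcp_pos: [0.6184, 0.0407, 0.1904]
tool_rot: [-2.221, -2.218, 0.003]
ft_force: [-0.9, 0.8, -0.2]
gripper_width: 0.0853
grasp_force: 0.0
```

Run:
```python
from h import *
c=shot('wrist','w6.png');P=cloud(c);s=env.state();print(s['tcp_pos'],s['gripper_width'],s['ft_force'])
T=cloud(shot('top'));k=lambda P:P[(abs(P[...,0]-.62)<.035)&(P[...,1]>.11)&(P[...,1]<.28)&(P[...,2]>.026)&(P[...,2]<.08)]
for A in(P,T):
    q=k(A);print(len(q),q.min(0).round(4),q.max(0).round(4)); h=q[(q[:,1]>.22)&(q[:,2]<.045)];print(h.min(0),h.max(0)) if len(h) else 0
```

```text
[0.61837453 0.0407768  0.19028119] 0.08557637160014073 [ 0.30843332 -0.33084753  0.31633543]
2190 [0.6127 0.1255 0.0263] [0.6284 0.203  0.0672]
266 [0.5896 0.1264 0.026 ] [0.648  0.2789 0.0787]
[0.59251197 0.22058035 0.02601536] [0.64798605 0.27889701 0.04080621]
```

View pics/w6.png

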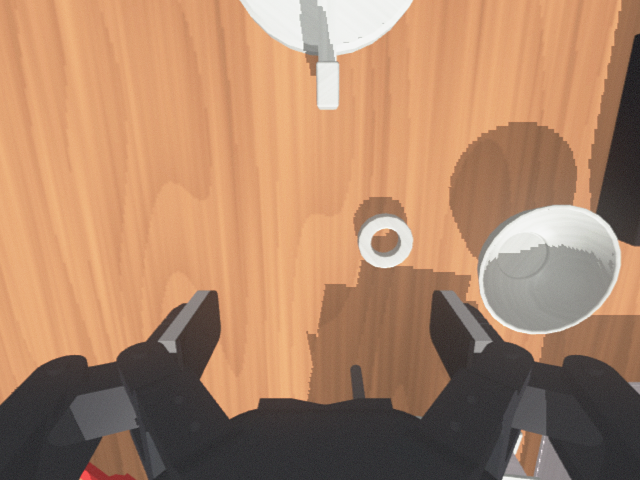

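The clip is released and lies flat: grip top at (328,85) at 65 mm above the counter, eye about 1 mm off the rod axis. The collar (385,242) and bowl have not moved. Handing in.

```bash
python3 -c "
from plant import env
print(env.job_done())"
```

```text
the job is handed in; nothing more can be done
None
```

The clip is lying flat on the stand's round foot with the rod in its eye, about 1 mm off centre by my measurement. It is released, the arm is clear, and the job is handed in at about 15 s of the 61 s allowed. No verdict came back.

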